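Unlock the drip hook and take down the deep cup

TASK

Two steel dipping cups hang by their bails on lockable hooks. Press down the sprung keeper on the hook of the deep, narrow cup until it snaps open, lift that cup off its hook and stand it upright on the black iron plate, inside its rim. Leave the wide, shallow cup hanging and its keeper shut.

Things in the scene. Friction and masses are not known exactly. Their poses are not given: they have to be found in the camera images.
- deep_cup_bail (a point): Mid-point, on its axis, of the straight round bail bar (10 mm thick, 120 mm long, along this frame's y) of the deep narrow steel cup (60 mm wide, 55 mm deep, 0.1-0.2 kg). 185 mm straight above the centre of the cup's underside; z up. The hook fills 13 mm either side of it along y: grip the bar from above 40 mm to one side, fingers closing across the bar (along x).
- hook_seat (a point): Where the deep cup's bail axis rests in its fixed hook, a U open upward; -x points out of the hook. Front lip ends 8 mm above this point. Post 95 mm behind (+x), its arm runs level over the cup, 75 mm below this point. With the keeper open: raise the cup 20 to 35 mm (at 45 mm its rim meets the arm), then draw it 60 mm or more along -x before raising or turning it.
- deep_cup: The deep cup; origin at the centre of its underside, z up its axis, y along its bail.
- keeper (a joint): Keeper of the deep cup's hook: a claw over the bail on a level pivot below it. 0 rad shut, 0.8 open. An over-centre spring holds it shut (about 5 N on the pad to start it); pressed past 0.30 rad it snaps on to 0.8 by itself and stays open. Pulling the bail up cannot open it.
- keeper_pad (a point): Centre of the upper face of that keeper's press pad, a 22 x 26 mm dark steel plate on the claw's tail, 53 mm behind the bail (towards the post), tilted 20 degrees when shut. Press straight down from above with shut fingers: after about 18 mm it snaps away downward, 48 mm in all; pressing on to 35 mm below its shut height meets nothing else. A rack hangs 0.4 m above, a little behind: stay low.
- plate_floor (a point): Centre of the floor of the black iron plate lying fixed on the table: 130 mm along this frame's x, 200 mm along y, floor 8 mm thick, with a raised rim 8 mm wide that stands 8 mm above the floor. The cup stands flat on the floor, inside the rim.
- wide_cup: The other cup, wide and shallow (86 mm wide, 28 mm deep), hanging by a like bail on a like hook; origin at the centre of its underside. To be left hanging.
- wide_keeper (a joint): Keeper of the wide cup's hook: 0 rad shut, 0.8 open. To be left shut.

How it is judged:
On the way:
1. the keeper is pressed open while the deep cup still hangs on its hook (value of joint keeper above 0.6 rad and distance of deep_cup_bail from where it was at the start of the episode below 0.015 m), for 0.2 s.
At the end, for the whole second after the job is handed in: The deep cup stands at rest, upright (within 8 degrees) on the iron plate's floor (underside within 8 mm of it), its centre within 60 mm (short side) and 95 mm (long side) of the plate's centre; the wide cup hangs within 40 mm of where it was, its keeper shut (below 0.2 rad) (x of deep_cup in the frame of plate_floor between -0.06 and 0.06 m and y of deep_cup in the frame of plate_floor between -0.095 and 0.095 m and z of deep_cup in the frame of plate_floor between -0.005 and 0.008 m and angle between deep_cup's own z axis and vertical below 0.15 rad and linear speed of deep_cup below 0.02 m/s and distance of wide_cup from where it was at the start of the episode below 0.04 m and value of joint wide_keeper below 0.2 rad); the robot touches nothing.
It fails at once if the wide cup's keeper is opened (value of joint wide_keeper above 0.4 rad).
It fails at once if the wide cup is knocked off or away from its place (distance of wide_cup from where it was at the start of the episode above 0.08 m).
It also fails if it takes over 45 s, if anything falls off the work surface, if the arm or the gripper's body presses on something with over 40 N, if the wrist force passes 120 N, or if a joint passes its speed limit or range.

ROBOT

A 7-joint arm with a two-finger parallel gripper is mounted at the origin on a cart in front of the work surface, level with it; the furniture and walls round the work are solid. World frame = base frame: x ahead of the robot, y to its left, z up, the work surface at z = 0. Lengths are in m, angles in rad, forces in N, time in s.
With the tool pointing down it reaches from about 0.425 to 0.825 m from the base axis. Payload 3.6 kg.
Tool frame: the origin (TCP) lies between the finger pads; the fingertips stand 25 mm ahead of it and the grasp point (between the pads) lies 6 mm ahead of it; z points along the fingers, x is the direction in which the jaws open and shut, and the axes are right-handed (so a half turn about z gives the same grasp; the last joint's range is limited). The gripper opens to 93 mm and grips with 3 to 60 N. Pads are 15 mm wide; open, the fingers measure 128 mm over their backs; the gripper's body (75 mm by 188 mm) begins 65 mm behind the grasp point.
Start: joints at [-1.19, 0.615, -0.013, 1.423, 0.008, 1.103, -0.04], TCP at [0.257, 0.597, 0.244] pointing down, gripper open.
Joint ranges: [-3.12, 3.12], [-0.3, 2.06], [-1.34, 1.32], [0.26, 2.42], [-1.36, 4.5], [0.01, 1.98], [-2.84, 2.84]. Speed limits (rad/s): [2.79, 2.79, 3.14, 3.14, 3.14, 3.14, 3.14].

INTERFACE

Orientations are given as a 3x3 rotation matrix whose columns are the frame's x, y, z axes.
In Python, from plant import bot gives the robot as it stands. Calls block until the motion is done:
- bot.move_to(position, orientation): joint-space move of the TCP to a pose.
- bot.move_l(position, attitude=None, vel=0.15): straight line of the TCP; attitude=None keeps the orientation; vel is the mean speed in m/s.
- bot.goto_joints(angles): joint-space move.
- bot.set_gripper(opening, grasp_force=None): finger opening in m; grasp_force is the grip in N (None keeps the last); returns when the fingers have stopped.
- bot.dwell(seconds).
- bot.solve_ik(position, orientation): joint angles nearest the present ones, or None.
- bot.grab_frame(name): name is "side" or "top" or "wrist"; returns a dict with "img" (400x640x3 uint8, red, green, blue), "depth" (400x640 float32, m along the optical axis (not along the pixel's ray), 0 where there is no reading), "fx", "fy", "cx", "cy" (pixels), "k1" (the pictures are not rectified: a ray, as slopes to the right and down, at radius r is drawn at 1 + k1 r^2 times it, then the intrinsics apply), "R" (3x3) and "t" (3): a world point X has camera coordinates R X + t; the wrist camera has in their place "hand_eye" (4x4, takes a point from camera to tool coordinates, whose origin is the TCP and whose axes are the tool frame's). Camera axes: x right, y down, z forward; pixel columns grow to the right and rows downward; lengths in m; the calibration is good to about 2 mm. A picture is of the moment at which its call begins: read the wrist's pose just before it.
A pose or a line that the arm cannot do raises bot.PlanningError and nothing moves.
- bot.finish_job(): hands the job in, once; it reports no verdict.
Readings, each from a call of its own:
- bot.get_time(): time.
- bot.get_joints(): joint angles.
- bot.get_dq(): joint speeds.
- bot.get_effort(): joint torques, N m.
- bot.get_ee_pos(): TCP position.
- bot.get_orientation(): TCP orientation.
- bot.get_wrist_force(): force on the tool from outside, world axes, zero at the start.
- bot.get_wrist_torque(): the same for the moment, N m.
- bot.get_finger_gap(): finger opening in m.
Only numpy, scipy, OpenCV 4.12 (cv2) and the standard library are available. Lean on these libraries where they do the work, as an engineer would, in place of code of your own. Each camera call takes 0.05 s, during which the arm holds its last target.

## Working session

There is one attempt and no reset: what is moved stays moved. The work goes in short steps, each a Python script; the robot and the scene stay as the last script left them, time stands still between calls to the robot, and variables do not carry over. Pictures are saved under pics/ and viewed, and the job is handed in when it is done.

```bash
ls; mkdir -p pics
python3 - <<'E'
from plant import bot
import cv2,numpy as np
print(bot.get_time(),bot.get_ee_pos(),bot.get_orientation())
for n in ["side","top","wrist"]:
    f=bot.grab_frame(n)
    cv2.imwrite(f"pics/{n}0.png",f["img"][:,:,::-1]); np.save(f"pics/{n}0.npy",f,allow_pickle=True)
    print(n,{k:f[k] for k in f if k not in("img","depth")})
E
```

```text
pics
0.0 [0.25689154 0.59627451 0.24249316] [[ 3.95551782e-01  9.18443190e-01 -9.45876933e-04]
 [ 9.18440053e-01 -3.95552904e-01 -2.40185205e-03]
 [-2.58010902e-03  8.13255961e-05 -9.99996668e-01]]
side {'fx': 477.417727163564, 'fy': 477.417727163564, 'cx': 318.8956134140098, 'cy': 208.25972970243996, 'k1': -0.022892594685919296, 'R': array([[ 0.91816656, -0.3958254 ,  0.01710031],
       [-0.15592211, -0.40068551, -0.90285072],
       [ 0.36422309,  0.82630102, -0.42961397]]), 't': array([-0.42087631,  0.26047615,  0.95773068])}
top {'fx': 371.70887932699935, 'fy': 371.70887932699935, 'cx': 310.16215496055975, 'cy': 201.50035124790938, 'k1': -0.05390267707036395, 'R': array([[-0.02156268, -0.99957877, -0.01942486],
       [-0.9965534 ,  0.023046  , -0.07968822],
       [ 0.08010232,  0.01763962, -0.99663055]]), 't': array([0.13379308, 0.48501717, 0.94919028])}
wrist {'fx': 311.1515494874046, 'fy': 311.1515494874046, 'cx': 310.48921640390756, 'cy': 198.822095127099, 'k1': -0.0030113961836822673, 'hand_eye': array([[ 9.99999710e-01, -4.36234944e-04, -6.23902589e-04,
         1.52545138e-04],
       [ 5.85806901e-04,  9.64338800e-01,  2.64670241e-01,
        -7.21927391e-02],
       [ 4.86195066e-04, -2.64670530e-01,  9.64338776e-01,
        -1.39785894e-01],
       [ 0.00000000e+00,  0.00000000e+00,  0.00000000e+00,
         1.00000000e+00]])}
```

View pics/side0.png

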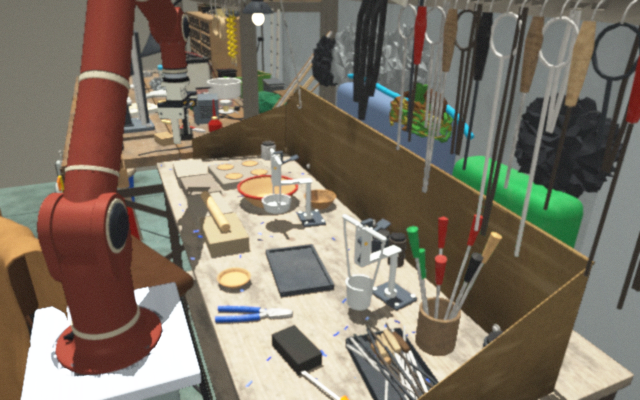

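View pics/top0.png

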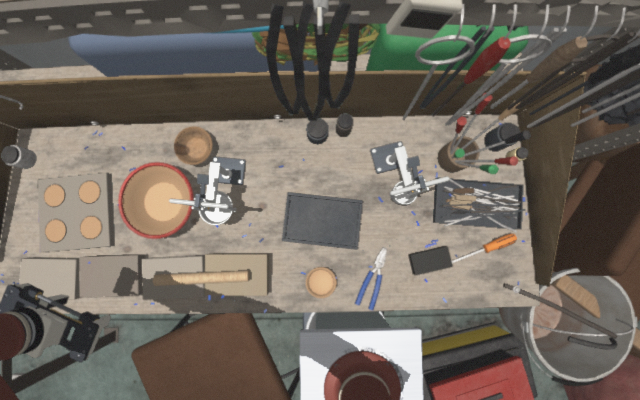

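View pics/wrist0.png

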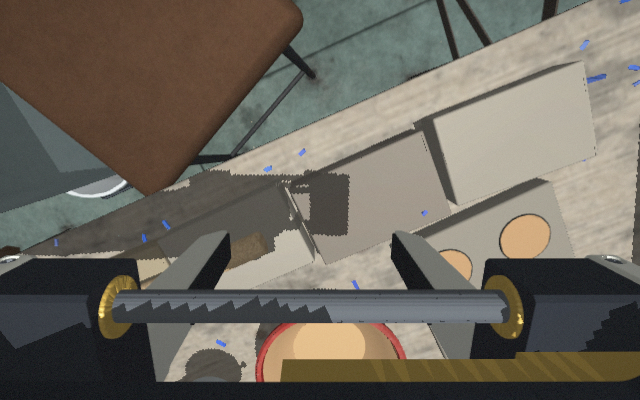

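The deep cup hangs at top ≈(405,190) and side ≈(360,290). The wide one is at top ≈(215,205). The plate is at top ≈(322,220). I'll zoom in on the deep cup.

```bash
cat > h.py <<'E'
import numpy as np,cv2
def K(f): return np.array([[f["fx"],0,f["cx"]],[0,f["fy"],f["cy"]],[0,0,1]])
def D(f): return np.array([f["k1"],0,0,0,0.])
def ext(f,ee=None,R=None):
    if "R" in f: return f["R"],f["t"]
    H=f["hand_eye"]; Rw=R@H[:3,:3]; tw=R@H[:3,3]+ee
    return Rw.T,-Rw.T@tw
def slopes(f,px): return cv2.undistortPoints(np.array(px,float).reshape(-1,1,2),K(f),D(f)).reshape(-1,2)
def ray(f,px,ee=None,R=None):
    r,t=ext(f,ee,R); s=slopes(f,px); d=np.c_[s,np.ones(len(s))]@r; return -r.T@t,d
def onplane(f,px,z,ee=None,R=None):
    o,d=ray(f,px,ee,R); return o+d*((z-o[2])/d[:,2])[:,None]
def cloud(f,ee=None,R=None):
    r,t=ext(f,ee,R); v,u=np.mgrid[0:400,0:640]
    s=slopes(f,np.c_[u.ravel(),v.ravel()]); z=f["depth"].ravel()
    P=(np.c_[s,np.ones(len(s))]*z[:,None]-t)@r; P[z==0]=np.nan
    return P.reshape(400,640,3)
def tri(f1,p1,f2,p2):
    o1,d1=ray(f1,[p1]);o2,d2=ray(f2,[p2]);d1=d1[0];d2=d2[0]
    A=np.c_[d1,-d2];s=np.linalg.lstsq(A,o2-o1,rcond=None)[0]
    a=o1+s[0]*d1;b=o2+s[1]*d2;return (a+b)/2,np.linalg.norm(a-b)
def load(n): return np.load(f"pics/{n}.npy",allow_pickle=True).item()
def zoom(f,u0,v0,w,h,k,out):
    c=cv2.resize(f["img"][v0:v0+h,u0:u0+w,::-1],None,fx=k,fy=k,interpolation=cv2.INTER_CUBIC); 
    for x in range(0,w,10): cv2.putText(c,str(u0+x),(x*k,8),0,.3,(0,0,255)) ; cv2.line(c,(x*k,8),(x*k,12),(0,0,255))
    for y in range(0,h,10): cv2.putText(c,str(v0+y),(0,y*k+4),0,.3,(0,0,255))
    cv2.imwrite(out,c)
E
python3 - <<'E'
from h import *
zoom(load("top0"),360,130,100,80,8,"pics/topz.png")
zoom(load("side0"),325,205,100,115,5,"pics/sidez.png")
E
```

```text
(no output)
```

View pics/topz.png

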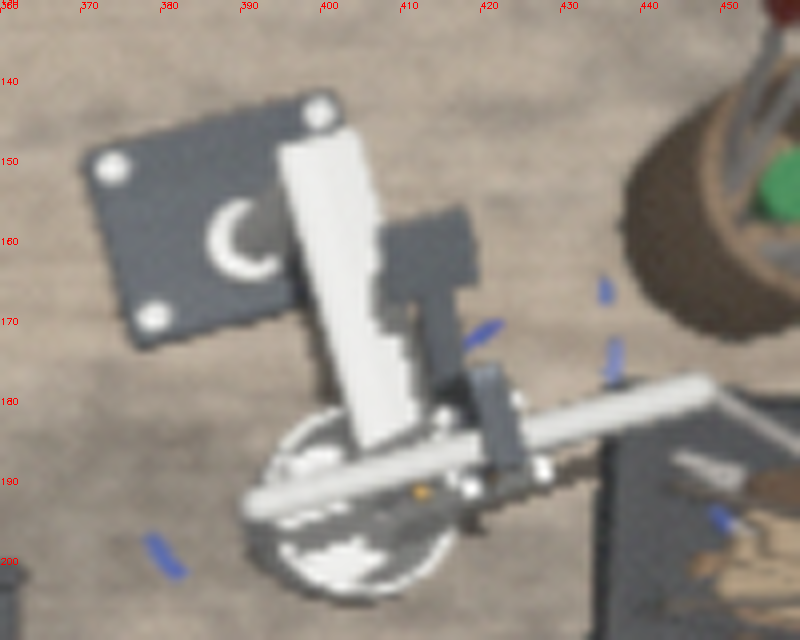

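View pics/sidez.png

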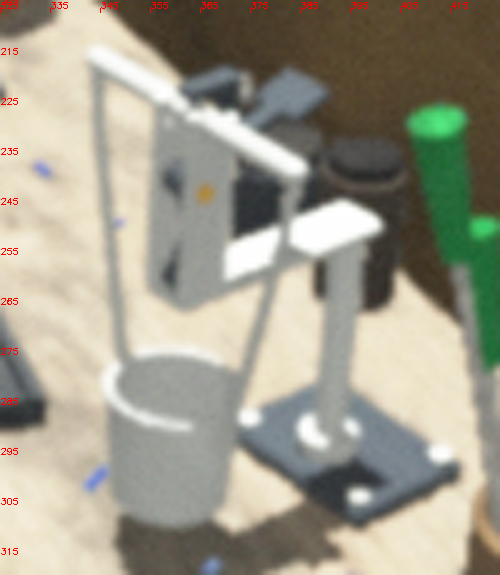

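Run:
```python
from h import *
np.set_printoptions(precision=4,suppress=True)
T=load("top0");S=load("side0")
ends=[tri(T,(390.8,192.7),S,(343.8,215.3)),tri(T,(448,178),S,(385,238.8))]
for e in ends:print(e)
a,b=ends[0][0],ends[1][0];print("len",np.linalg.norm(a-b),"mid",(a+b)/2,"yaw dir",(a-b)/np.linalg.norm(a-b))
pad=tri(T,(413,161.2),S,(382,225.2));print("pad",pad)
C=cloud(T);Cs=cloud(S)
for p in [(393,192),(405,189),(430,182.5),(445,179),(413,161),(410,161),(416,160),(413,165),(414,157.5)]:
    print("top",p,C[int(round(p[1])),int(round(p[0]))])
for p in [(345,216),(354,221),(380,236),(382,225),(378,228),(386,221)]:
    print("side",p,Cs[int(round(p[1])),int(round(p[0]))])
```

```text
(array([ 0.4884, -0.0505,  0.21  ]), np.float64(0.002428843850252711))
(array([ 0.5166, -0.1725,  0.2109]), np.float64(0.002260628425385349))
len 0.1252066500239341 mid [ 0.5025 -0.1115  0.2104] yaw dir [-0.2251  0.9743 -0.0071]
pad (array([ 0.5542, -0.1021,  0.1994]), np.float64(0.0019141768170327614))
top (393, 192) [ 0.4882 -0.0537  0.2147]
top (405, 189) [ 0.4941 -0.0795  0.2129]
top (430, 182.5) [ 0.5077 -0.1329  0.2124]
top (445, 179) [ 0.5132 -0.1644  0.214 ]
top (413, 161) [ 0.5547 -0.1015  0.2037]
top (410, 161) [ 0.5549 -0.0951  0.2037]
top (416, 160) [ 0.5566 -0.1078  0.2045]
top (413, 165) [ 0.5468 -0.1021  0.1997]
top (414, 157.5) [ 0.5607 -0.1033  0.2059]
side (345, 216) [ 0.4868 -0.0619  0.2141]
side (354, 221) [ 0.4943 -0.0883  0.2136]
side (380, 236) [ 0.5113 -0.1643  0.2141]
side (382, 225) [ 0.5509 -0.1056  0.202 ]
side (378, 228) [ 0.5394 -0.1096  0.1992]
side (386, 221) [ 0.5634 -0.0999  0.2062]
```

Bail mid ≈(0.502,-0.111,0.209), and the pad ≈(0.554,-0.101,0.203) agrees with it. Next I'll measure the plate, check for obstacles and check reach.

Run:
```python
from h import *
from plant import bot
np.set_printoptions(precision=4,suppress=True)
T=load("top0");C=cloud(T)
g=T["img"].max(2); m=np.zeros((400,640),np.uint8); sub=(g<90)&(C[...,2]<.05); m[180:260,270:372]=sub[180:260,270:372]*255
m=cv2.morphologyEx(m,cv2.MORPH_CLOSE,np.ones((5,5)))
c=max(cv2.findContours(m,0,2)[0],key=cv2.contourArea)
W=onplane(T,c.reshape(-1,2).astype(float),0.014)
r=cv2.minAreaRect((W[:,:2]*1000).astype(np.float32));print("plate rect mm",r,cv2.boxPoints(r))
print("floor z",np.nanmedian(C[205:235,300:345,2]))
# obstacles z>0.2
for z0 in(.16,.22,.3):
  for y0 in np.arange(-.4,.2,.04):
    s=C[(C[...,1]>y0)&(C[...,1]<y0+.04)&(C[...,2]>z0)&(C[...,0]>.35)&(C[...,0]<.75)]
    if len(s)>3:print(z0,round(y0,2),len(s),s.min(0),s.max(0))
ang=np.arctan2(.225,.974)
X=np.array([np.cos(ang),np.sin(ang),0]);Y=np.array([-X[1],X[0],0]);Z=np.array([0,0,-1.])
mid=np.array([.5025,-.1115,.209])
def Rt(x): return np.c_[x,np.cross(Z,x),Z]
for n,x in(("X",X),("-X",-X),("Y",Y),("-Y",-Y)):
  for p in [mid+.053*X,mid+.04*Y,mid-.04*Y,mid+.04*Y-.07*X,mid-.04*Y-.07*X]:
    q=bot.solve_ik(p+np.array([0,0,.03]),Rt(x));print(n,p,None if q is None else np.array(q))
```

```text
plate rect mm ((450.5169982910156, 180.7744140625), (13.274444580078125, 114.40050506591797), 83.6634292602539) [[392.9337 180.4909]
 [506.6353 167.8646]
 [508.1003 181.058 ]
 [394.3987 193.6842]]
floor z 0.006353597442032025
0.16 -0.4 412 [ 0.6032 -0.3999  0.16  ] [ 0.7206 -0.3601  0.4523]
0.16 -0.36 860 [ 0.5897 -0.3599  0.1607] [ 0.7208 -0.32    0.5244]
0.16 -0.32 1568 [ 0.5367 -0.32    0.1601] [ 0.7227 -0.2801  0.5618]
0.16 -0.28 1495 [ 0.5161 -0.28    0.1604] [ 0.7198 -0.24    0.6281]
0.16 -0.24 2932 [ 0.5165 -0.24    0.1603] [ 0.7183 -0.2     0.6618]
0.16 -0.2 2712 [ 0.5093 -0.2     0.1603] [ 0.7231 -0.16    0.661 ]
0.16 -0.16 3008 [ 0.4917 -0.16    0.161 ] [ 0.7205 -0.12    0.6601]
0.16 -0.12 3098 [ 0.487  -0.12    0.1602] [ 0.7222 -0.08    0.661 ]
0.16 -0.08 2941 [ 0.4841 -0.08    0.1603] [ 0.7229 -0.04    0.6584]
0.16 -0.04 1836 [ 0.6038 -0.04    0.1609] [ 0.7498 -0.      0.6785]
0.16 -0.0 2167 [0.6037 0.     0.1603] [0.75   0.04   0.6815]
0.16 0.04 2453 [0.5999 0.04   0.1621] [0.7498 0.08   0.6565]
0.16 0.08 3403 [0.5833 0.08   0.1605] [0.75   0.12   0.6928]
0.16 0.12 3290 
[... 3255 characters left out ...]
1.9709]
Y [ 0.5115 -0.1505  0.209 ] [ 0.1275  0.4416  0.1723  1.773  -0.0912  0.9348  2.1356]
Y [ 0.4253 -0.0883  0.209 ] [-0.0049  0.2946  0.2065  2.0204 -0.0805  0.8342  2.0448]
Y [ 0.4433 -0.1662  0.209 ] [ 0.1015  0.3584  0.2878  1.9281 -0.1303  0.8729  2.2538]
-Y [ 0.5541 -0.0996  0.209 ] [-0.3153  0.5711  0.734   1.7027 -0.434   1.0374 -0.7784]
-Y [ 0.4935 -0.0725  0.209 ] [-0.4243  0.478   0.7814  1.8736 -0.4077  0.9564 -0.8019]
-Y [ 0.5115 -0.1505  0.209 ] [-0.3121  0.5686  0.8874  1.7857 -0.5075  1.0334 -0.576 ]
-Y [ 0.4253 -0.0883  0.209 ] [-0.5395  0.4238  0.9804  2.0336 -0.4465  0.9125 -0.6614]
-Y [ 0.4433 -0.1662  0.209 ] [-0.4411  0.602   1.2052  1.9416 -0.6506  1.0617 -0.2936]
```

Run:
```python
from h import *
np.set_printoptions(precision=3,suppress=True)
T=load("top0");S=load("side0")
zoom(T,275,180,100,80,8,"pics/topp.png")
for nm,F in(("top",T),("side",S)):
  C=cloud(F)
  for z0 in np.arange(.22,.68,.05):
   s=C[(C[...,1]>-.21)&(C[...,1]<.03)&(C[...,2]>z0)&(C[...,2]<z0+.05)&(C[...,0]>.53)&(C[...,0]<.70)]
   if len(s)>3:print(nm,round(z0,2),len(s),"xmin %.3f"%s[:,0].min(),np.percentile(s[:,0],[5,25,50]),s[:,1].min(),s[:,1].max())
```

```text
top 0.22 107 xmin 0.618 [0.619 0.622 0.625] -0.20530432471133392 -0.1851971224673714
top 0.27 42 xmin 0.608 [0.608 0.609 0.609] -0.15357730669330077 -0.14285302212067613
top 0.32 110 xmin 0.603 [0.604 0.609 0.61 ] -0.15651775778417332 -0.04789505539912568
top 0.37 255 xmin 0.600 [0.6   0.604 0.61 ] -0.17963172347575154 -0.0458417585229088
top 0.42 492 xmin 0.600 [0.601 0.604 0.608] -0.18185615708543007 -0.04342297085916033
top 0.47 661 xmin 0.599 [0.601 0.606 0.609] -0.20998527440051776 -0.04071214351324557
top 0.52 1443 xmin 0.593 [0.595 0.6   0.607] -0.2099352590659523 -0.017168978181764105
top 0.57 3027 xmin 0.592 [0.594 0.6   0.607] -0.20979489027208897 0.029715703486484644
top 0.62 6035 xmin 0.596 [0.605 0.609 0.625] -0.20993521968767623 0.02998503773414334
top 0.67 620 xmin 0.604 [0.606 0.608 0.609] -0.030985362697305903 0.02351228849903651
side 0.22 149 xmin 0.617 [0.619 0.621 0.624] -0.20967719959541034 -0.19139946281839448
side 0.27 76 xmin 0.607 [0.608 0.609 0.61 ] -0.15763494276157675 -0.1453743284076915
side 0.32 175 xmin 0.602 [0.604 0.608 0.61 ] -0.15937529831898745 -0.046955023209714467
side 0.37 380 xmin 0.599 [0.601 0.605 0.609] -0.18345814042185107 -0.0448275913793497
side 0.42 587 xmin 0.599 [0.601 0.604 0.608] -0.1841015452876896 -0.04065623359033295
side 0.47 631 xmin 0.599 [0.601 0.605 0.609] -0.2099276645925152 -0.040192469457438186
side 0.52 978 xmin 0.592 [0.595 0.599 0.606] -0.20993531592961392 -0.02020637689751668
side 0.57 1172 xmin 0.591 [0.594 0.597 0.605] -0.20942148233153418 -0.008653903805653753
side 0.62 547 xmin 0.603 [0.607 0.612 0.624] -0.209801383754526 0.022108493967976605
```

View pics/topp.png

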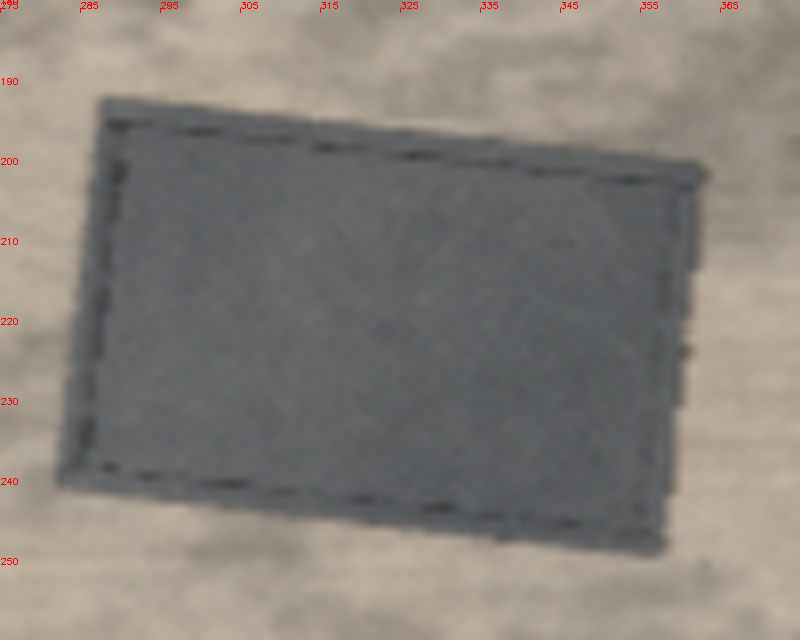

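The plate's corners in the top view are (287.5,192), (363,200.5), (358,249) and (282.5,240.5). Hanging tools start at x≈0.60, above z≈0.27. So I'll tilt the tool back a little for pressing and gripping, and check IK for both.

```bash
cat > g.py <<'E'
from h import *
np.set_printoptions(precision=4,suppress=True)
ang=np.arctan2(.225,.974)
X=np.array([np.cos(ang),np.sin(ang),0]);Y=np.array([-X[1],X[0],0]);up=np.array([0,0,1.])
mid=np.array([.5025,-.1115,.209])
pad=np.array([.554,-.101,.2025])
def Rpress(t):   # tool x ~ world y, leaning back
    z=np.array([np.sin(t),0,-np.cos(t)]);x=np.array([0,1.,0]);return np.c_[x,np.cross(z,x),z]
def Rgrip(t):
    z=np.sin(t)*X-np.cos(t)*up;x=np.cos(t)*X+np.sin(t)*up;return np.c_[x,np.cross(z,x),z]
E
python3 - <<'E'
from g import *
from plant import bot
T=load("top0");S=load("side0")
c=onplane(T,[(287.5,192),(363,200.5),(358,249),(282.5,240.5)],.016)
print(c,c.mean(0),[np.linalg.norm(c[i]-c[(i+1)%4]) for i in range(4)])
pc=c.mean(0)
for t in (0.1,.17,.26):
  R=Rpress(t)
  for h in(.06,-.035):
    tip=pad+up*h; print("press",t,bot.solve_ik(tip-.025*R[:,2],R))
  R=Rgrip(t)
  for p in [mid+.04*Y+.06*up,mid+.04*Y,mid+.04*Y+.028*up-.07*X,np.array([pc[0],pc[1],.2])+.04*Y]:
    print("grip",t,p,bot.solve_ik(p-.006*R[:,2],R))
E
```

```text
[[ 0.5147  0.1821  0.016 ]
 [ 0.4877 -0.0154  0.016 ]
 [ 0.3618  0.0016  0.016 ]
 [ 0.388   0.1973  0.016 ]] [0.4381 0.0914 0.016 ] [np.float64(0.19928645593567176), np.float64(0.1269855497122859), np.float64(0.19740594753578328), np.float64(0.12762206522993827)]
press 0.1 [-0.0485  0.3981  0.288   1.709  -0.161   0.957   1.8703]
press 0.1 [ 0.0792  0.4953  0.1047  1.836  -0.1014  0.7164  1.8131]
grip 0.1 [ 0.4935 -0.0725  0.269 ] [-0.2277  0.3286  0.473   1.8851 -0.247   0.8853  0.5932]
grip 0.1 [ 0.4935 -0.0725  0.209 ] [-0.1722  0.4012  0.41    1.9716 -0.2994  0.7291  0.6454]
grip 0.1 [ 0.4253 -0.0883  0.237 ] [-0.3441  0.2933  0.6799  2.0878 -0.3409  0.7646  0.774 ]
grip 0.1 [0.4291 0.1304 0.2   ] [-0.5718  0.3279  0.2887  2.1088 -0.1449  0.6225  0.0385]
press 0.17 [-0.0661  0.3676  0.3133  1.7702 -0.195   0.8622  1.9044]
press 0.17 [ 0.0855  0.4697  0.1026  1.897  -0.1315  0.6133  1.8454]
grip 0.17 [ 0.4935 -0.0725  0.269 ] [-0.2679  0.3074  0.5376  1.9363 -0.322   0.8104  0.672 ]
grip 0.17 [ 0.4935 -0.0725  0.209 ] [-0.2135  0.3863  0.483   2.0238 -0.4162  0.6581  0.7689]
grip 0.17 [ 0.4253 -0.0883  0.237 ] [-0.4451  0.2939  0.836   2.1361 -0.482   0.7171  0.9333]
grip 0.17 [0.4291 0.1304 0.2   ] [-0.5806  0.3028  0.2863  2.1614 -0.1397  0.5234  0.0285]
press 0.26 [-0.0784  0.3309  0.331   1.8486 -0.2429  0.7376  1.9536]
press 0.26 [ 0.1147  0.4411  0.0715  1.9745 -0.1652  0.476   1.8837]
grip 0.26 [ 0.4935 -0.0725  0.269 ] [-0.3656  0.2942  0.6855  2.0037 -0.474   0.7295  0.8329]
grip 0.26 [ 0.4935 -0.0725  0.209 ] [-0.3164  0.3872  0.6521  2.0924 -0.6606  0.6013  1.0264]
grip 0.26 [ 0.4253 -0.0883  0.237 ] [-0.4867  0.2776  0.9161  2.1971 -0.6355  0.6505  1.1032]
grip 0.26 [0.4291 0.1304 0.2   ] [-0.5895  0.2753  0.2802  2.2299 -0.1292  0.3903  0.0111]
```

Run:
```python
from g import *
from plant import bot
R=Rpress(.22)
bot.set_gripper(0.0)
def mv(p,o):
    print(p,bot.solve_ik(p,o)); bot.move_to(p,o); print(bot.get_time(),bot.get_ee_pos(),bot.get_wrist_force())
Rd=bot.get_orientation()
bot.move_l([.257,.597,.40],vel=.3)
try: bot.move_l([.21,.42,.40],vel=.3)
except bot.PlanningError as e: print(e)
mv(np.array([.45,-.05,.38]),R)
tip=pad+up*.055-np.array([.09,0,0])
mv(tip-.025*R[:,2],R)
f=bot.grab_frame("side");cv2.imwrite("pics/s1.png",f["img"][:,:,::-1])
f=bot.grab_frame("top");cv2.imwrite("pics/t1.png",f["img"][:,:,::-1])
```

```text
[ 0.45 -0.05  0.38] [-0.6101  0.0876  0.7567  1.8868 -0.1089  0.9753  1.7603]
4.9417 [ 0.4504 -0.0489  0.3799] [ 0.3861  1.1003 -0.3613]
[ 0.4585 -0.101   0.2819] [-0.4062  0.252   0.761   2.0353 -0.362   0.7416  2.1378]
5.4583 [ 0.4592 -0.1004  0.2822] [-0.3086  0.1987  0.7446]
```

View pics/s1.png

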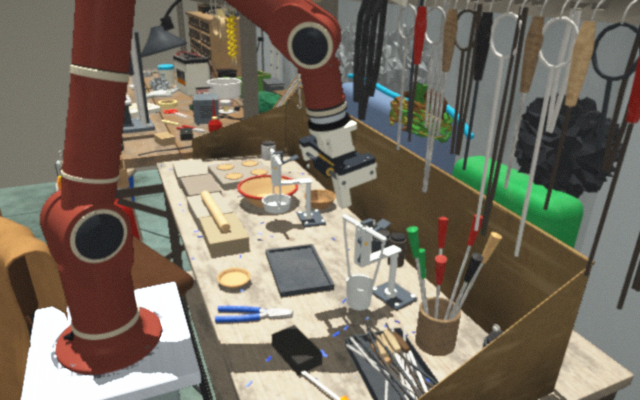

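View pics/t1.png

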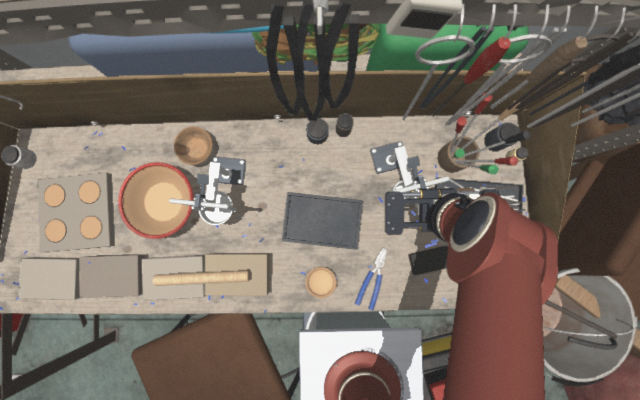

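The gripper is in front of and above the hook, and clear of everything. Next I move over the pad and press in steps.

Run:
```python
from g import *
from plant import bot
R=Rpress(.22)
T=lambda tip: tip-.025*R[:,2]
bot.move_l(T(pad+up*.04),R,vel=.1)
print(bot.get_ee_pos(),bot.get_wrist_force())
f0=None
for h in (.01,.004,-.002,-.006,-.010,-.014,-.018,-.022,-.027,-.032,-.036):
    bot.move_l(T(pad+up*h),R,vel=.05)
    print(h,bot.get_time(),bot.get_ee_pos(),bot.get_wrist_force())
f=bot.grab_frame("side");cv2.imwrite("pics/s2.png",f["img"][:,:,::-1]);zoom(f,325,150,110,140,5,"pics/s2z.png")
```

```text
[ 0.548  -0.1012  0.267 ] [-0.6311 -0.5024  0.7035]
0.01 7.3667 [ 0.5487 -0.1012  0.2369] [-0.1187  0.4169 -0.4004]
0.004 7.6333 [ 0.5494 -0.1015  0.2317] [-0.0455 -0.1904  4.6398]
-0.002 7.9 [ 0.5492 -0.101   0.2254] [0.8863 0.4725 3.0529]
-0.006 8.15 [ 0.5485 -0.1009  0.2208] [0.5669 0.8304 2.6602]
-0.01 8.4 [ 0.5473 -0.1007  0.2158] [-0.4791  0.3961  0.7309]
-0.014 8.65 [ 0.5487 -0.1009  0.2124] [ 3.9486 -0.0754 -0.6697]
-0.018 8.9 [ 0.5508 -0.1011  0.2096] [ 6.5955  0.5902 -0.28  ]
-0.022 9.15 [ 0.5514 -0.1017  0.2062] [ 6.3002 -0.1651  2.2121]
-0.027 9.4 [ 0.5524 -0.1021  0.2016] [ 7.8505 -0.7069  1.4455]
-0.032 9.65 [ 0.5533 -0.1025  0.1971] [ 9.5282 -0.4238  1.754 ]
-0.036 9.9 [ 0.554  -0.1027  0.1936] [10.1851 -0.0519  3.0023]
```

View pics/s2z.png

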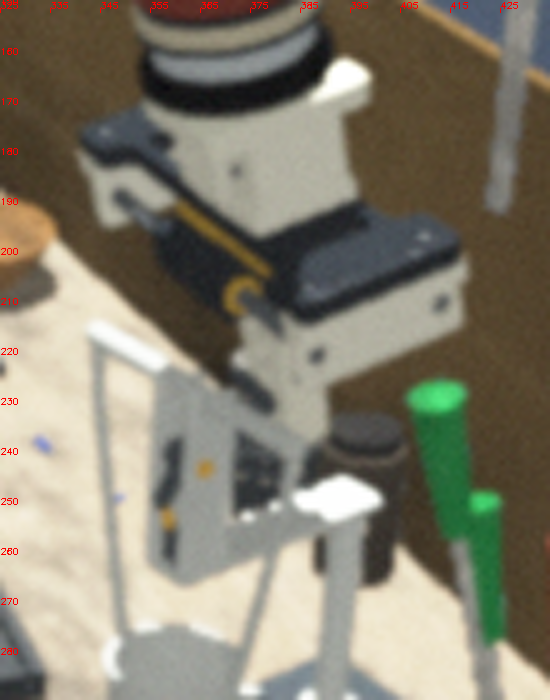

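It snapped through at about 14 mm. Now something, probably the claw, bears lightly on the finger in +x. I'll ease back a few mm, go straight up, then look.

Run:
```python
from g import *
from plant import bot
R=Rpress(.22)
p=bot.get_ee_pos(); bot.move_l(p+np.array([.007,0,0]),R,vel=.05);print(bot.get_wrist_force())
p=bot.get_ee_pos(); bot.move_l(p+np.array([-0.003,0,.07]),R,vel=.1);print(bot.get_wrist_force())
p=bot.get_ee_pos(); bot.move_l(p+np.array([-.12,0,.04]),R,vel=.2);print(bot.get_wrist_force(),bot.get_time(),bot.get_ee_pos())
for n in("side","top"):
    f=bot.grab_frame(n);np.save(f"pics/{n}3.npy",f,allow_pickle=True)
    zoom(f,*((325,205,100,115,5) if n=="side" else (360,130,100,80,8)),f"pics/{n}3z.png")
```

```text
[ 0.2507 -0.3609  0.1642]
[-0.2255 -0.8213  0.2322]
[ 0.7744  0.1573 -0.6239] 11.9833 [ 0.4368 -0.1018  0.3018]
```

View pics/side3z.png

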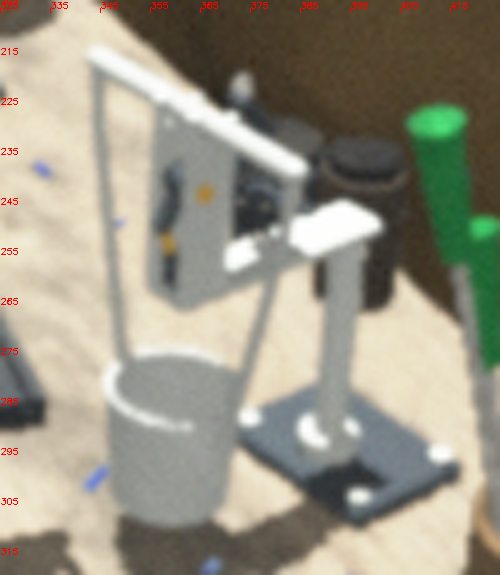

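View pics/top3z.png

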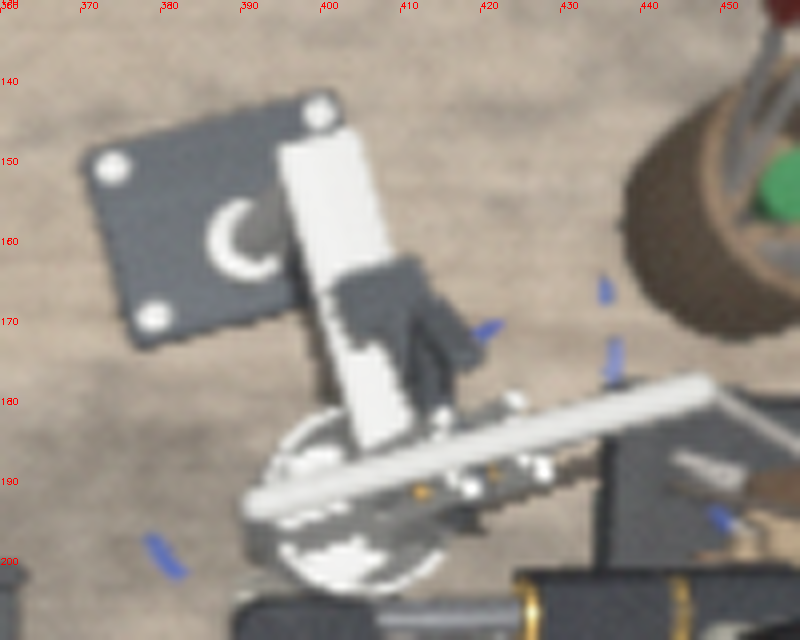

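The keeper is open: the claw has swung back to top (418,170) and the pad has dropped to (406,165). The bail hasn't moved. Now the grasp, on the bail's +y side.

Run:
```python
from g import *
from plant import bot
R=Rgrip(.17); g=mid+.04*Y
T=lambda p: p-.006*R[:,2]
bot.set_gripper(.06)
bot.move_to(T(g+np.array([-.03,0,.085])),R); print(bot.get_time(),bot.get_ee_pos(),bot.get_joints())
bot.move_l(T(g+up*.05),R,vel=.15)
bot.move_l(T(g),R,vel=.1); print(bot.get_time(),bot.get_ee_pos(),bot.get_wrist_force())
for n in("side","top"):
    f=bot.grab_frame(n)
    zoom(f,*((325,165,100,115,5) if n=="side" else (360,130,100,80,8)),f"pics/{n}4z.png")
```

```text
14.2417 [ 0.4624 -0.0728  0.2999] [-0.6555  0.3307  1.0784  1.9696 -0.4919  0.9243  0.8901]
15.35 [ 0.4927 -0.0731  0.2155] [-0.4345  0.411  -0.8522]
```

View pics/side4z.png

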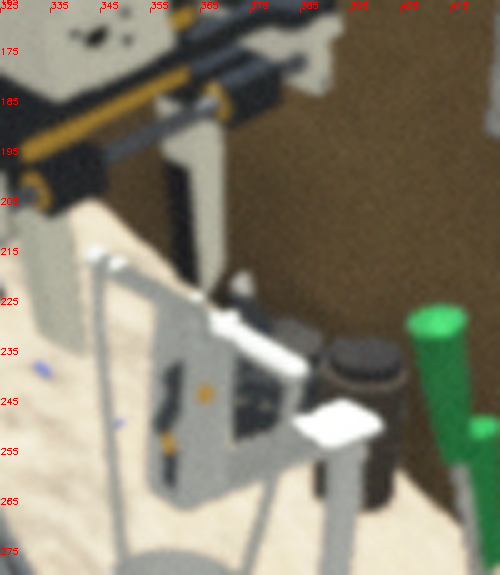

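View pics/top4z.png

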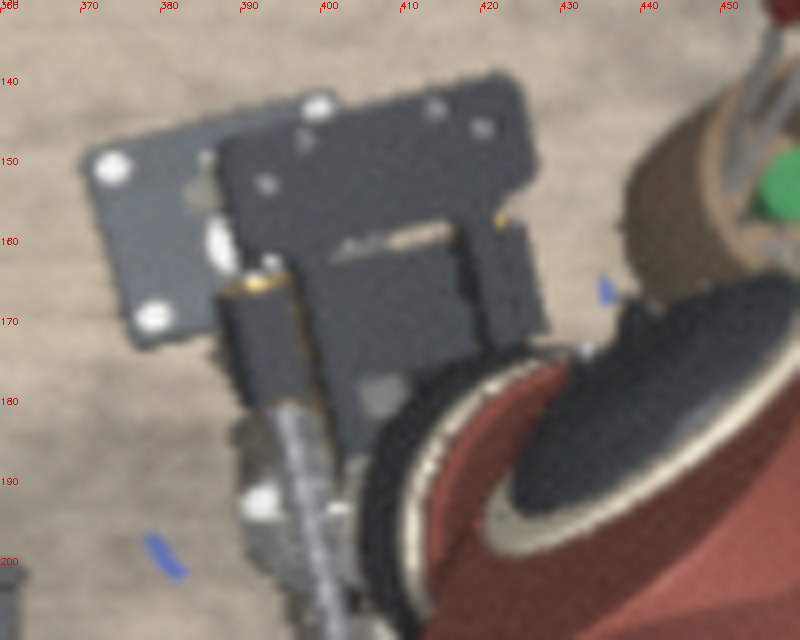

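The fingers straddle the bar, between its +y end and the hook. Closing, then lifting 28 mm.

Run:
```python
from g import *
from plant import bot
bot.set_gripper(0.0,45); print("gap",bot.get_finger_gap(),bot.get_wrist_force())
p=bot.get_ee_pos()
bot.move_l(p+up*.028,Rgrip(.17),vel=.06); print(bot.get_ee_pos()-p,bot.get_wrist_force(),bot.get_wrist_torque(),bot.get_finger_gap())
for n in("side",):
    f=bot.grab_frame(n); zoom(f,325,165,100,155,3,f"pics/{n}5z.png")
print(bot.get_time())
```

```text
gap 0.008547972519175153 [-0.2965 -0.0343  0.1368]
[-0.0001  0.0002  0.0281] [-0.2529 -0.6229 -1.9168] [0.0086 0.2963 0.0107] 0.008653189982811104
16.9917
```

View pics/side5z.png

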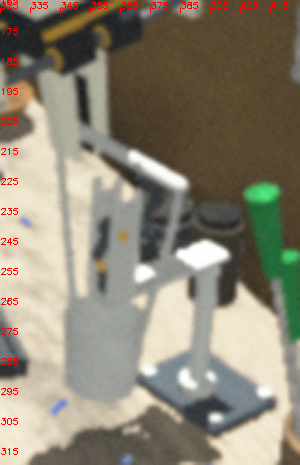

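The cup is off the seat, with about 1.9 N on the wrist, and its bail is above the hook tips. Now I'll draw it out along −x and check its tilt.

Run:
```python
from g import *
from plant import bot
R=Rgrip(.17); p=bot.get_ee_pos()
bot.move_l(p-.075*X,R,vel=.1); print(bot.get_ee_pos()-p,bot.get_wrist_force(),bot.get_finger_gap())
p=bot.get_ee_pos()
# target above plate: cup centre at plate centre
tgt=np.array([.442,.0914,p[2]])+.04*Y-.006*R[:,2]*np.array([1,1,0]); print(tgt)
bot.move_l(tgt,R,vel=.12); print(bot.get_ee_pos(),bot.get_wrist_force(),bot.get_finger_gap(),bot.get_time())
for n in("side","top"):
    f=bot.grab_frame(n); np.save(f"pics/{n}6.npy",f,allow_pickle=True);cv2.imwrite(f"pics/{n}6.png",f["img"][:,:,::-1])
    if n=="side": zoom(f,240,165,120,140,4,"pics/side6z.png")
```

```text
[-0.0723 -0.0167  0.0002] [ 0.0588 -0.3397 -1.3197] 0.00822288016524847
[0.432  0.1301 0.2429]
[0.4321 0.1295 0.243 ] [-1.5272  0.5559 -1.9884] 0.008859903644903312 19.875
```

View pics/side6z.png

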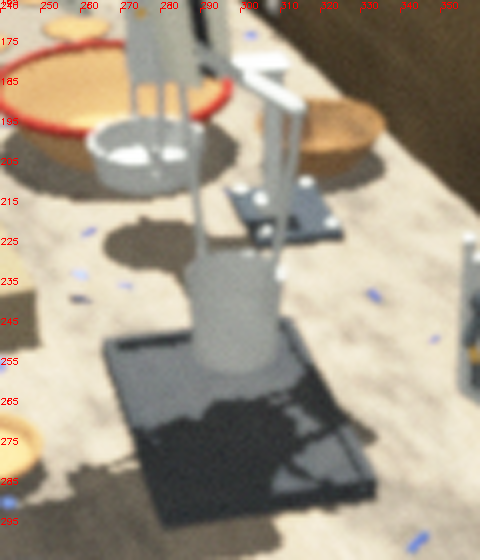

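View pics/top6.png

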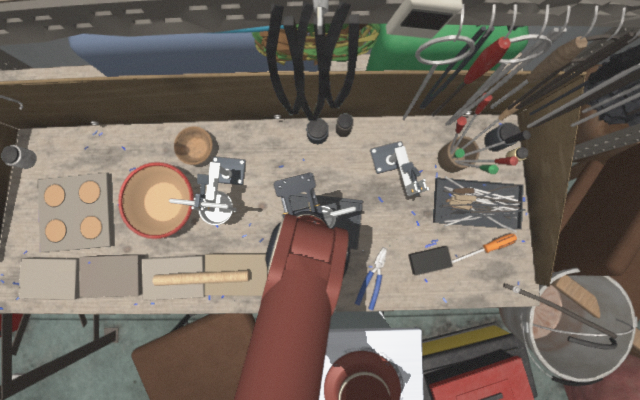

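The cup hangs over the plate at side ≈(299,245) and looks upright. I'll check its axis from the depth before lowering.

Run:
```python
from g import *
from scipy.optimize import least_squares
S=load("side6");C=cloud(S)
P=C[232:257,288:311].reshape(-1,3)
P=P[np.isfinite(P).all(1)&(np.abs(P[:,0]-.442)<.05)&(np.abs(P[:,1]-.0914)<.05)&(P[:,2]>.03)&(P[:,2]<.105)]
print(len(P),P.min(0),P.max(0))
def fun(q):
    zz=P[:,2]-.07; return np.hypot(P[:,0]-q[0]-q[2]*zz,P[:,1]-q[1]-q[3]*zz)-.03
r=least_squares(fun,[.44,.09,0,0],loss="soft_l1",f_scale=.002);print("centre at z.07, slopes",r.x,np.abs(fun(r.x)).mean())
```

```text
496 [0.4124 0.0533 0.05  ] [0.4677 0.1214 0.1048]
centre at z.07, slopes [ 0.4424  0.0944 -0.0006 -0.1848] 0.0023436451247103953
```

Run:
```python
from g import *
S=load("side6");T=load("top6");C=cloud(S);Ct=cloud(T)
for p in [(295,181),(298,183),(302,186),(306,188),(310,190)]:
    b=C[p[1]-2:p[1]+3,p[0]].reshape(-1,3); print(p,b[np.nanargmax(np.where(b[:,0]>.38,b[:,2],-1))])
for p in [(332,214),(338,213),(344,211),(350,210),(356,208)]:
    b=Ct[p[1]-2:p[1]+3,p[0]]; print("top",p,b[np.nanargmax(b[:,2])])
```

```text
(295, 181) [0.4349 0.0938 0.2407]
(298, 183) [0.4392 0.086  0.2406]
(302, 186) [0.443  0.0707 0.2411]
(306, 188) [0.4469 0.0563 0.2413]
(310, 190) [0.4519 0.0451 0.2401]
top (332, 214) [0.444  0.0757 0.2412]
top (338, 213) [0.4477 0.0636 0.2413]
top (344, 211) [0.4515 0.0514 0.2408]
top (350, 210) [0.4532 0.0393 0.2407]
top (356, 208) [0.4715 0.0028 0.0096]
```

The bar is level to within about 1 mm over 50 mm, so the cup is upright. The 10° slope in the cylinder fit must come from stray points. Lowering until it touches.

Run:
```python
from g import *
from plant import bot
R=Rgrip(.17); p=bot.get_ee_pos()
tx=np.array([.432,.1301,p[2]])
bot.move_l(tx-up*.037,R,vel=.1); bot.dwell(.2)
f0=np.mean([bot.get_wrist_force() for _ in range(3)],0);print(f0)
for d in np.arange(.038,.0535,.0015):
    bot.move_l(tx-up*d,R,vel=.03); bot.dwell(.1); f=bot.get_wrist_force(); print(round(d,4),bot.get_ee_pos()[2],f)
    if f[2]-f0[2]>3: break
print(bot.get_time())
f=bot.grab_frame("side"); np.save("pics/side7.npy",f,allow_pickle=True); zoom(f,240,165,120,140,4,"pics/side7z.png")
```

```text
[ 0.2489  0.3023 -2.2894]
0.038 0.20506403624772332 [ 0.5812  0.3929 -1.5755]
0.0395 0.20348515785997018 [-0.1743  0.0181 -1.6283]
0.041 0.2019790247037886 [ 0.0041 -0.2364 -1.5535]
0.0425 0.20050081374514303 [-0.3796  0.0742 -1.1888]
0.044 0.19896654376099504 [-0.2311 -1.132  -1.0012]
0.0455 0.19852283752569003 [-1.7202  2.0775  4.846 ]
22.7917
```

View pics/side7z.png

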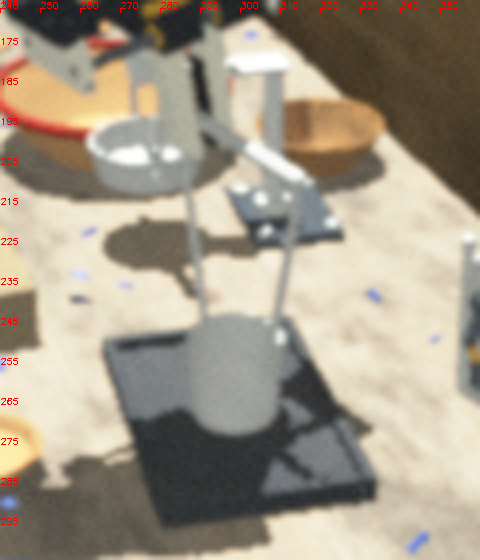

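It touched down at the expected height, standing on the floor inside the rim. Release, then retreat straight up.

Run:
```python
from g import *
from plant import bot
R=Rgrip(.17)
bot.move_l(bot.get_ee_pos()+up*.0007,R,vel=.02)
bot.set_gripper(.06,10); bot.dwell(.2); print(bot.get_wrist_force())
p=bot.get_ee_pos(); bot.move_l(p+up*.12,R,vel=.12)
p=bot.get_ee_pos(); bot.move_to(p+np.array([-.01,.1,.08]),R); print(bot.get_time(),bot.get_ee_pos(),bot.get_wrist_force())
for n in("side","top"):
    f=bot.grab_frame(n); np.save(f"pics/{n}8.npy",f,allow_pickle=True);cv2.imwrite(f"pics/{n}8.png",f["img"][:,:,::-1])
```

```text
[-0.8703  0.0493  0.4496]
25.9917 [0.4223 0.2297 0.3974] [-0.0617 -1.1636 -0.4431]
```

View pics/side8.png

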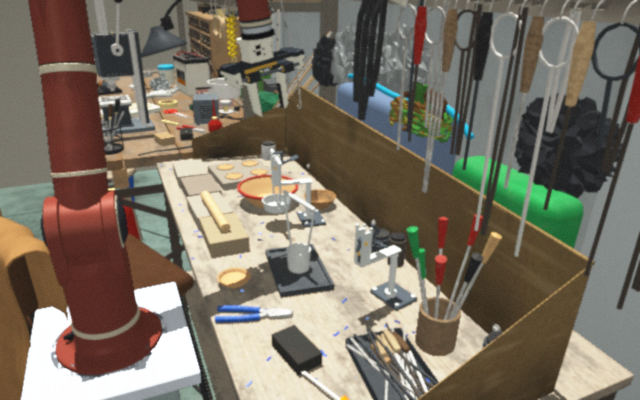

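View pics/top8.png

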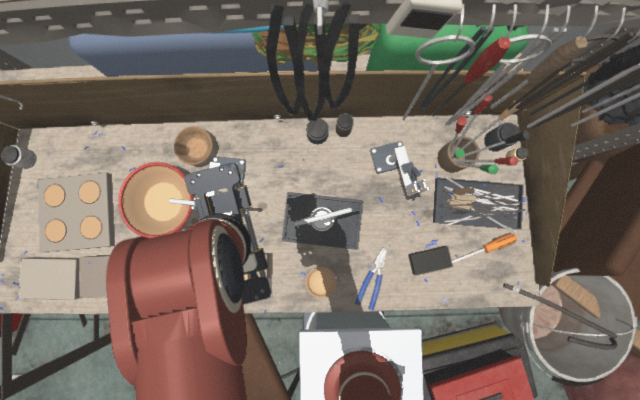

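The cup stands at top ≈(322,218), central on the plate, and the wide cup hangs as it did. One numeric check, then I hand in.

Run:
```python
from g import *
from plant import bot
T=load("top8");S=load("side8");C=cloud(T)
m=(C[...,2]>.17)&(C[...,2]<.22)&(C[...,0]>.38)&(C[...,0]<.5)&(C[...,1]>-.01)&(C[...,1]<.19)
B=C[m];print("bail pts",len(B),B.mean(0),(B[:,1].min(),B[:,1].max()),np.polyfit(B[:,1],B[:,2],1))
m=(C[...,2]>.045)&(C[...,2]<.09)&(C[...,0]>.38)&(C[...,0]<.5)&(C[...,1]>.02)&(C[...,1]<.16)
print("cup rim centre",(np.percentile(C[m],2,0)+np.percentile(C[m],98,0))/2,"plate .438 .091")
a=load("side0")["img"].astype(int);b=S["img"].astype(int);print("wide cup diff",np.abs(a-b)[150:225,260:330].mean())
bot.finish_job()
```

```text
bail pts 278 [0.4412 0.0938 0.1953] (np.float64(0.03089122588092648), np.float64(0.15538073336149086)) [0.0064 0.1947]
cup rim centre [0.4415 0.0947 0.0575] plate .438 .091
wide cup diff 5.775492063492064
the job is handed in; nothing more can be done
```

I pressed the deep cup's keeper open, lifted that cup off its hook, drew it out and stood it on the iron plate. Then I backed the gripper clear and handed the job in at about 26 s of the 45 s allowed.

- **Keeper:** it snapped open after about 14 mm of press. The pictures showed the claw swung back and the bail where it had been before I gripped it. I judged this by eye and took no angle measurement.
- **Cup on the plate:** its rim centre measured (0.4415, 0.0947), about 5 mm from the plate centre at (0.438, 0.091). The bail was level to 0.4° along its length, at the height expected for a cup standing on the floor.
- **Wide cup:** it looked the same as at the start in the side picture, hanging with its keeper shut. The only number I have is an image difference over that area, mean 5.8 grey levels. It was affected by changed shadows and the arm, so it is not a position measurement.
- **Robot:** nothing was in contact at the end, and the wrist force was only noise of about 1 N.
- **Disagreement:** one rough depth fit of the hanging cup suggested a 10° lean. Two direct views of the bail bar showed it level, so I took the fit as bad, and the level bail after placing agreed.

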